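# Drive the brass dowel out of the locating fixture

### The job

Take the orange-handled drift from its wooden stand and push its steel stem straight down through the bore that holds the brass dowel, until the dowel drops out underneath into the fixture's catch tray. Leave the drift standing in that bore with its collar down on the bar, let go of it, and leave the dark steel dowel in its own bore.

Things in the scene. Friction and masses are not known exactly. Their poses are not given: they have to be found in the camera images.
- drift: Loose drift rod, 120 mm long, 0.15 kg, upright in the stand, its collar on the stand's top; lifts straight out. Origin at the stem's tip (lower end), z up the rod. Steel stem 12 mm diameter, z = 0 to 62 (last 6 mm tapered to 7 mm); steel collar 36 mm diameter, 62 to 68; round orange handle 24 mm diameter with two thin black bands, 68 to 120
- stand: Wooden block 64 x 64 x 66 mm, fixed for the episode, with one upright hole 17 mm across through its centre in which the drift stands. Origin at the centre of its underside on the worktop
- fixture: Fixed: grey base 84 x 178 mm, on two end plates an aluminium bar 70 (x) x 170 (y) mm, underside z = 70, top z = 115 mm. Origin: centre of the base's underside, y along the bar. Two vertical through bores at x = 0, y = +42 and -42 mm; one holds the brass dowel, the other the steel one (which is which varies). Under the bar a rimmed catch tray, floor z = 6 mm
- bore_left (a point): Centre of the mouth of the bore at y = +42 mm of the fixture, level with the bar's top. The bore is 26 mm across with a 4 mm chamfer at the mouth. Near its foot two spring catches hold the dowel up; a push of 8 to 15 N overcomes them, then it slides with light friction and drops free once its top is 40 mm below the bar's top
- bore_right (a point): Centre of the mouth of the bore at y = -42 mm of the fixture, like the other one. With the drift's collar down on the bar its tip is 53 mm above the worktop, past the catches and clear of a dowel in the tray
- brass_dowel_center (a point): Centre of the brass (golden) dowel, a solid upright pin 24 mm in diameter and 32 mm long, 0.1 kg, loose in one of the bores; at the start its top is a few mm below the bar's top, its golden face seen from above
- steel_dowel_center (a point): Centre of the dark steel dowel, of the same size, in the other bore: to be left there

How it is judged (in metres and radians):
On the way:
1. the drift's tip is in the mouth of the brass dowel's bore, with the dowel still in the bore (horizontal distance between drift and brass_dowel_center below 0.014 m and z of drift in the frame of fixture below 0.115 m and z of brass_dowel_center in the frame of fixture above 0.06 m), for 0.05 s.
At the end, for the whole second after the job is handed in: The brass dowel lies in the catch tray (centre under 35 mm above the fixture's underside, over the base plate); the drift stands at rest in that bore, within 15 mm of its axis and 0.2 rad of upright, collar down on the bar to 12 mm; the steel dowel is still in its own bore (z of brass_dowel_center in the frame of fixture below 0.035 m and x of brass_dowel_center in the frame of fixture between -0.05 and 0.05 m and y of brass_dowel_center in the frame of fixture between -0.09 and 0.09 m and z of steel_dowel_center in the frame of fixture above 0.085 m and (horizontal distance between drift and bore_left below 0.015 m or horizontal distance between drift and bore_right below 0.015 m) and z of drift in the frame of fixture below 0.065 m and angle between drift's own z axis and vertical below 0.2 rad and linear speed of drift below 0.02 m/s); the robot touches nothing.
It fails at once if the steel dowel is pushed down in its bore or pulled out of it (distance of steel_dowel_center from where it was at the start of the episode above 0.012 m).
It also fails if it takes over 45 s, if anything falls off the work surface, if the arm or the gripper's body presses on something with over 40 N, if the wrist force passes 120 N, or if a joint passes its speed limit or range.

### The arm

A 7-joint arm with a two-finger parallel gripper is mounted at the origin on a cart in front of the work surface, level with it; the furniture and walls round the work are solid. World frame = base frame: x ahead of the robot, y to its left, z up, the work surface at z = 0. Lengths are in mm, angles in rad, forces in N, time in s.
With the tool pointing down it reaches from about 350 to 900 mm from the base axis. Payload 8.1 kg.
Tool frame: the origin (TCP) lies midway between the tips of the shut fingers; the grasp point (between the pads) lies 19 mm behind it; z points along the fingers, y is the direction in which the jaws open and shut (so a half turn about z gives the same grasp; the last joint's range is limited). The gripper opens to 92 mm and grips with 3 to 60 N. Pads are 19 mm wide; open, the fingers measure 130 mm over their backs; the gripper's body (75 mm by 190 mm) begins 47 mm behind the grasp point.
Start: joints at [1.057, 0.434, 0.025, 1.573, -0.012, 1.134, -0.075], TCP at [249.568, -573.025, 226.742] pointing down, gripper open.
Joint ranges: [-2.62, 2.62], [-0.44, 2.09], [-1.27, 1.32], [0.08, 2.57], [-1.32, 4.46], [0.12, 2], [-2.74, 2.74]. Speed limits (rad/s): [2.22, 2.22, 3.01, 3.01, 3.14, 3.14, 3.14].

### API

Orientations are given as a rotation vector (axis times angle).
In Python, from workcell import arm gives the robot as it stands.
- The arm moves only by the shell command python3 -m creep 'ROWS' [FORCE]. ROWS is JSON, one flat list of numbers, 7 for each row, row after row: the shift along the world's x, y, z as a fraction of full scale, then the turn, a rotation vector about the world's x, y, z as a fraction of full scale, then the finger opening in mm, from 0 to 91.8. A call has exactly 10 rows; each row shifts and turns the commanded pose from where the row before left it; what a row does not reach is not made up. Full scale, the value 1, is 0.025 m for a shift and 0.12 rad for a turn. A row lasts 1/8 s, in which the tool goes at most 62.5 mm and 10.7 degrees, less where a joint would pass 70% of its speed; a pose out of reach is approached as far as the arm can. A call with a number of a shift or a turn outside -1 to 1 is refused whole. A call with a gripper value outside its range is refused whole. The fingers move at their own pace and stop on an object; FORCE is the grip in N (left out, the last holds). Time passes only in rows, so rows that do not move let the fingers close, or fill a call up. It gives the time, the measured TCP pose, the force and the opening at its end, in the units of the state.
- arm.get_obs(): the state, without advancing time (a new reading comes with each control period).
- arm.camera(name): name is "scene" or "side" or "wrist"; returns (picture, depth): 420x560x3 uint8, red, green, blue; 420x560 float32, mm along the optical axis (not along the pixel's ray), 0 where there is no reading.
- arm.camera_info(name): a dict with "intrinsics" (3x3 intrinsics, pixels), "T" (4x4, takes a point from camera to world coordinates). Camera axes: x right, y down, z forward; pixel columns grow to the right and rows downward; lengths in mm; the calibration is good to about 2 mm. A picture is of the moment at which its call begins: read the wrist's pose just before it. camera_info takes no time and is no camera call; for the wrist camera it gives the pose at the moment of the call.
- arm.close_job(): hands the job in, once; it reports no verdict.
The state is a dict: "clock": time; "joint_pos": joint angles; "dq": joint speeds; "joint_torque": joint torques, N m; "tool_pos": TCP position; "ee_rot": TCP orientation; "contact_force": force on the tool from outside, world axes, zero at the start; "ft_torque": the same for the moment, N m; "opening": finger opening in mm.
Only numpy, scipy, OpenCV 4.12 (cv2) and the standard library are available. Lean on these libraries where they do the work, as an engineer would, in place of code of your own. Each camera call takes 0.05 s, during which the arm holds its last target.

## Working session

There is one attempt and no reset: what is moved stays moved. The work goes in short steps, Python scripts to look and compute and a shell command to move; the robot and the scene stay as the last step left them, time stands still between calls to the robot, and variables do not carry over. Pictures are saved under pics/ and viewed, and the job is handed in when it is done.

```bash
ls; mkdir -p pics; python3 - <<'E'
from workcell import arm
import cv2, numpy as np
o=arm.get_obs()
for k,v in o.items(): print(k,v)
for n in ["scene","side","wrist"]:
    i=arm.camera_info(n); print(n,i["intrinsics"],i["T"])
    p,d=arm.camera(n); np.savez(f"pics/{n}0.npz",p=p,d=d,K=i["intrinsics"],T=i["T"])
    cv2.imwrite(f"pics/{n}0.png",p[:,:,::-1])
E
```

```text
pics
clock 0.0
joint_pos [ 1.05739524  0.43520484  0.02497487  1.57411017 -0.01153244  1.13398109
 -0.07510134]
dq [ 0.00027836  0.00014263  0.0008764   0.00259264 -0.001787    0.0003787
 -0.00066656]
joint_torque [-2.09782270e-04 -6.67854452e+01  9.84803326e-01 -3.14469266e+01
 -6.05525309e-02  4.28030721e-02  1.89388270e-04]
tool_pos [ 249.31126317 -572.56456761  225.95122548]
ee_rot [-3.07412606e+00 -6.40388307e-01  8.07713622e-04]
contact_force [-0.31119036  0.41731234  0.64280395]
ft_torque [0.03975517 0.00623949 0.02225957]
opening 91.99820831789391
scene [[482.45980377   0.         270.63331573]
 [  0.         482.45980377 220.62191453]
 [  0.           0.           1.        ]] [[-5.19088221e-01 -4.98073160e-01  6.94600998e-01 -1.92111402e+02]
 [-8.54594430e-01  2.88478048e-01 -4.31797147e-01  3.96984164e+02]
 [ 1.46894298e-02 -8.17742956e-01 -5.75396105e-01  6.84717123e+02]
 [ 0.00000000e+00  0.00000000e+00  0.00000000e+00  1.00000000e+00]]
side [[479.9106596    0.         291.32788932]
 [  0.         479.9106596  207.96998862]
 [  0.           0.           1.        ]] [[ 9.99148075e-01 -3.82817102e-02  1.54154009e-02  4.99336903e+02]
 [-3.58828034e-02 -6.21353400e-01  7.82708360e-01 -8.78906514e+02]
 [-2.03850028e-02 -7.82594699e-01 -6.22197709e-01  7.63847214e+02]
 [ 0.00000000e+00  0.00000000e+00  0.00000000e+00  1.00000000e+00]]
wrist [[372.73398601   0.         278.81696379]
 [  0.         372.73398601 202.6624967 ]
 [  0.           0.           1.        ]] [[ 3.99479288e-01 -8.83361305e-01 -2.45130787e-01  3.15202193e+02]
 [-9.16742017e-01 -3.85111361e-01 -1.06175864e-01 -5.44146820e+02]
 [-6.11001529e-04  2.67136751e-01 -9.63658437e-01  3.84277482e+02]
 [ 0.00000000e+00  0.00000000e+00  0.00000000e+00  1.00000000e+00]]
```

View pics/scene0.png

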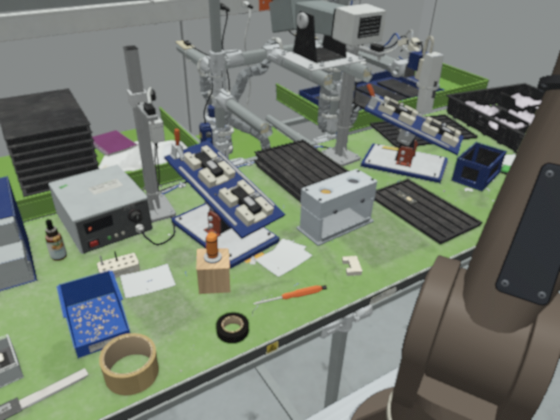

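View pics/side0.png

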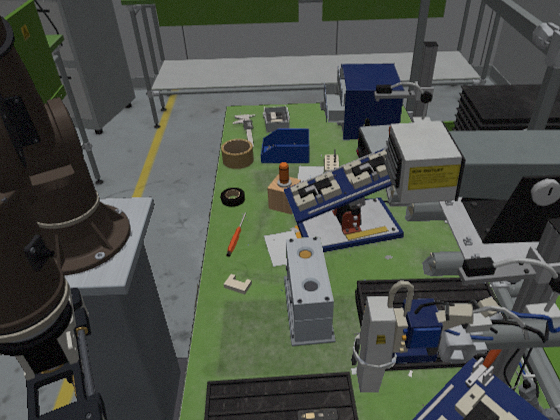

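View pics/wrist0.png

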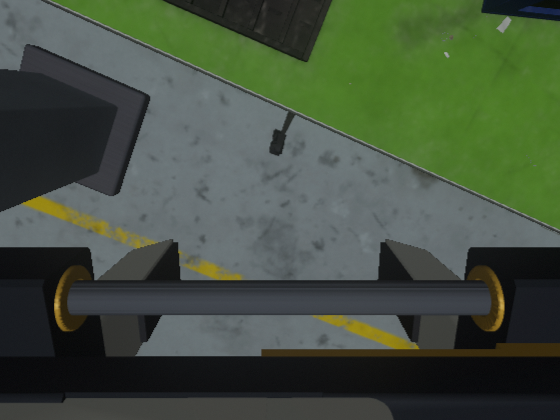

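The drift and stand are at scene (212,250) and side (284,172). The brass bore is at side (306,254) and scene ~(328,190), and the dark bore is at side (311,285). A tilted blue rack stands close behind the drift. I'll measure next.

```bash
cat > h.py <<'E'
import numpy as np, cv2
def ld(n):
    z=np.load(f"pics/{n}.npz"); return z["p"],z["d"],z["K"],z["T"]
def ray(K,T,u,v):
    r=T[:3,:3]@np.linalg.inv(K)@np.array([u,v,1.]); return T[:3,3],r/np.linalg.norm(r)
def tri(a,b):
    (o1,d1),(o2,d2)=a,b
    A=np.stack([d1,-d2],1); s=np.linalg.lstsq(A,o2-o1,rcond=None)[0]
    p,q=o1+s[0]*d1,o2+s[1]*d2
    return (p+q)/2,np.linalg.norm(p-q)
def plane(K,T,u,v,z):
    o,d=ray(K,T,u,v); return o+d*(z-o[2])/d[2]
def pts(d,K,T,us,vs):
    z=d[vs,us]; c=np.stack([(us-K[0,2])*z/K[0,0],(vs-K[1,2])*z/K[1,1],z],1)
    return c@T[:3,:3].T+T[:3,3]
E
python3 - <<'E'
from h import *
for n,box in [("scene0",(170,150,400,310)),("side0",(240,140,420,350))]:
    p,d,K,T=ld(n)
    x0,y0,x1,y1=box; c=p[y0:y1,x0:x1,::-1]
    s=min(800/c.shape[1],600/c.shape[0]); print(n,s)
    cv2.imwrite(f"pics/{n}_crop.png",cv2.resize(c,None,fx=s,fy=s,interpolation=cv2.INTER_CUBIC))
    hsv=cv2.cvtColor(p,cv2.COLOR_RGB2HSV)
    m=cv2.inRange(hsv,(5,170,120),(16,255,255))
    k,l,st,ce=cv2.connectedComponentsWithStats(m)
    for i in range(1,k):
        if st[i,4]>15: print("orange",st[i],ce[i])
    m=cv2.inRange(hsv,(10,80,100),(28,255,255))
    k,l,st,ce=cv2.connectedComponentsWithStats(m)
    for i in range(1,k):
        if st[i,4]>15: print("gold",st[i],ce[i])
E
```

```text
scene0 3.4782608695652173
orange [260   0  10   9  52] [264.34615385   4.25      ]
orange [368  86   5   9  19] [370.15789474  89.84210526]
orange [207 236   9   6  35] [211.11428571 239.14285714]
orange [207 243  10  11  85] [211.4        248.17647059]
orange [284 288  37  10 110] [302.84545455 292.53636364]
gold [174 128   6  13  47] [176.29787234 133.44680851]
gold [383 146  16   5  38] [391.86842105 147.84210526]
gold [322 190   8   3  21] [325.38095238 191.04761905]
gold [205 231  15  27 272] [211.54779412 244.45588235]
gold [ 46 234  15   7  46] [ 54.52173913 237.7826087 ]
gold [ 52 244  10   5  31] [ 56.61290323 246.5483871 ]
gold [254 252  10   6  33] [258.36363636 254.51515152]
gold [245 258   6   5  19] [247.31578947 260.36842105]
gold [197 268  32  25 726] [213.11983471 279.7369146 ]
gold [281 285  42  15 305] [301.89836066 291.73770492]
gold [ 100  334   56   61 1186] [129.60961214 375.11804384]
gold [267 341  11  12  57] [271.85964912 345.98245614]
side0 2.857142857142857
orange [280 163   8   5  33] [283.48484848 164.93939394]
orange [228 227  13  24 127] [234.04724409 239.4015748 ]
gold [132  95  44 102 798] [153.45614035 148.62656642]
gold [221 139  31  17 121] [235.89256198 147.81818182]
gold [279 163  10   6  48] [283.52083333 165.39583333]
gold [268 174  19  19 134] [275.85074627 184.71641791]
gold [289 176  12  10  55] [293.81818182 180.36363636]
gold [236 226   5  10  17] [238.52941176 229.64705882]
gold [346 226  42  14 229] [365.89519651 232.61135371]
gold [296 231   6   7  29] [298.06896552 234.51724138]
gold [232 237   7  15  16] [235.5625 243.6875]
gold [300 250  11   8  72] [304.875      253.76388889]
gold [ 53 378  22  32 356] [ 64.23595506 394.48595506]
gold [307 414   7   4  22] [309.86363636 415.09090909]
```

View pics/scene0_crop.png

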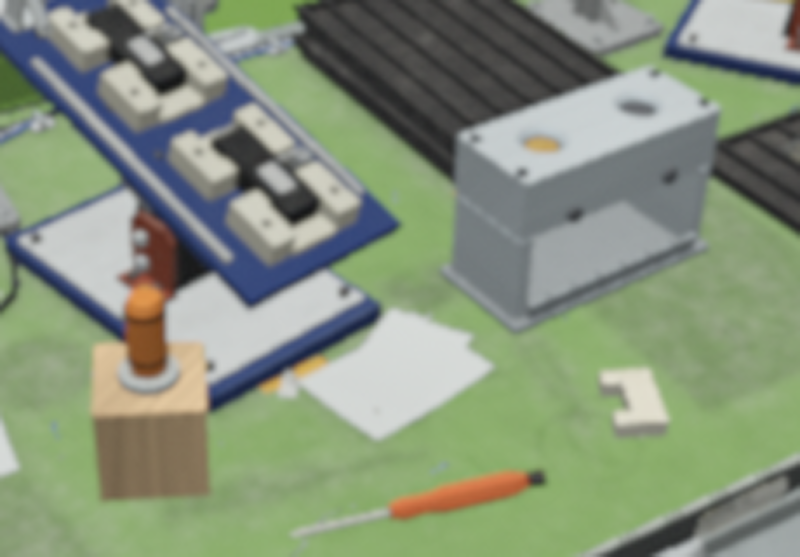

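View pics/side0_crop.png

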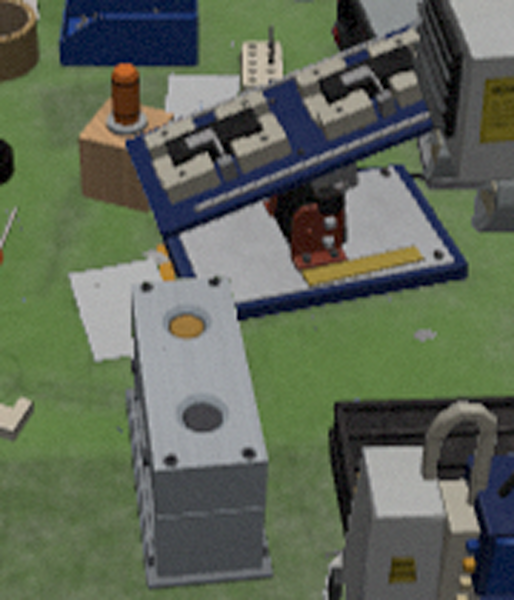

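```bash
python3 - <<'E'
from h import *
np.set_printoptions(precision=1,suppress=True)
ps,ds,Ks,Ts=ld("scene0"); pd,dd,Kd,Td=ld("side0")
S=lambda x,y:(170+(x+.5)/3.4783-.5,150+(y+.5)/3.4783-.5); D=lambda x,y:(240+(x+.5)/2.85714-.5,140+(y+.5)/2.85714-.5)
P={"drifttop":(S(146,292),D(124,70)),"collar":(S(148,372),D(126,123)),"brass":(S(543,142),D(187,323)),"steel":(S(637,105),D(204,416)),
"cornA":(S(460,135),D(133,290)), "cornB":(S(524,185),D(150,467))}
for n,(a,b) in P.items():
    p,e=tri(ray(Ks,Ts,*a),ray(Kd,Td,*b)); print(n,p,e)
    for d,K,T,q in((ds,Ks,Ts,a),(dd,Kd,Td,b)):
        print("   depth",pts(d,K,T,np.array([int(round(q[0]))]),np.array([int(round(q[1]))]))[0], "plane", plane(K,T,*q,115 if n not in("collar","drifttop") else (72 if n=="collar" else 124)))
# blue rack points by height near the drift
us,vs=np.meshgrid(np.arange(560),np.arange(420)); us=us.ravel();vs=vs.ravel()
for d,K,T in((ds,Ks,Ts),(dd,Kd,Td)):
    q=pts(d,K,T,us,vs); q=q[d[vs,us]>0]
    r=q[(q[:,2]>20)&(q[:,2]<400)&(abs(q[:,0]-480)<260)&(abs(q[:,1])<300)]
    # coarse height map 
    H={}
    for x in range(220,760,40):
        print(x,[int(np.percentile(s[:,2],98)) if len(s:=r[(r[:,0]>=x)&(r[:,0]<x+40)&(r[:,1]>=y)&(r[:,1]<y+40)])>3 else 0 for y in range(-280,300,40)])
    print()
# bar top: plane points
E
```

```text
drifttop [502.2  98.2 124.7] 2.481464731798097
   depth [502.   98.5 125. ] plane [504.8  98.  124. ]
   depth [501.2  98.6 123.8] plane [501.3  97.6 124. ]
collar [502.3 100.4  68. ] 2.552854671474394
   depth [491.3 106.4  78.5] plane [499.5 102.4  72. ]
   depth [501.9  89.1  74.1] plane [501.4  93.2  72. ]
brass [ 537.2 -202.   113. ] 0.27498181333263916
   depth [ 538.5 -203.8  112.8] plane [ 534.4 -199.8  115. ]
   depth [ 537.  -202.7  113. ] plane [ 537.2 -204.   115. ]
steel [ 543.5 -286.3  112.6] 0.9974047449154387
   depth [ 546.1 -288.9  110.4] plane [ 541.1 -283.5  115. ]
   depth [ 543.  -286.2  112.8] plane [ 543.  -288.9  115. ]
cornA [ 520.7 -149.6  122.6] 53.519224798337135
   depth [ 568.7 -158.3  116. ] plane [ 568.5 -157.9  115. ]
   depth [ 501.  -170.3  117. ] plane [ 501.4 -168.7  115. ]
cornB [ 537.8 -233.    42. ] 77.93114620557483
   depth [ 502.2 -160.6  112.2] plane [ 499.  -158.8  115. ]
   depth [ 507.5 -292.7   73.1] plane [ 507.3 -328.5  115. ]
220 [0, 0, 0, 0, 0, 0, 0, 0, 0, 0, 0, 0, 0, 0, 0]
260 [0, 0, 0, 0, 0, 0, 0, 0, 0, 0, 0, 0, 0, 0, 0]
300 [0, 
[... 828 characters left out ...]
0, 0, 0, 0, 0, 0, 0, 0, 0, 0, 48]
340 [0, 0, 0, 0, 0, 0, 0, 0, 0, 22, 21, 0, 0, 49, 48]
380 [0, 0, 0, 0, 0, 0, 0, 0, 0, 22, 22, 0, 0, 48, 49]
420 [0, 0, 0, 0, 0, 0, 0, 0, 0, 0, 0, 0, 0, 0, 42]
460 [0, 82, 75, 0, 0, 0, 0, 0, 67, 124, 68, 0, 0, 0, 62]
500 [117, 117, 117, 115, 101, 122, 128, 125, 104, 125, 67, 0, 0, 0, 63]
540 [117, 117, 118, 115, 107, 133, 141, 138, 124, 67, 0, 0, 0, 0, 62]
580 [0, 0, 0, 0, 0, 137, 146, 146, 135, 0, 0, 0, 23, 24, 0]
620 [49, 50, 0, 0, 0, 140, 156, 161, 147, 0, 0, 0, 25, 41, 46]
660 [48, 49, 0, 0, 0, 152, 171, 175, 170, 0, 0, 0, 0, 0, 0]
700 [47, 50, 214, 222, 0, 157, 176, 182, 228, 310, 310, 102, 101, 101, 100]
740 [0, 0, 0, 0, 0, 0, 0, 0, 0, 0, 0, 0, 0, 0, 0]
```

```bash
python3 -m creep '[0.85,1,0.1,0,0,1,80, 0.85,1,0.1,0,0,1,80, 0.85,1,0.1,0,0,1,80, 0.85,1,0.1,0,0,1,80, 0.85,1,0.1,0,0,1,80, 0.85,1,0.1,0,0,1,80, 0.85,1,0.1,0,0,1,80, 0.85,1,0.1,0,0,1,80, 0.85,1,0.1,0,0,1,80, 0.85,1,0.1,0,0,1,80]' 30
python3 - <<'E'
from h import *
np.set_printoptions(precision=1,suppress=True,linewidth=200)
from workcell import arm
print(arm.get_obs()["tool_pos"],arm.get_obs()["ee_rot"],arm.get_obs()["joint_pos"])
us,vs=np.meshgrid(np.arange(560),np.arange(420)); us=us.ravel();vs=vs.ravel()
Q=[]
for n in("scene0","side0"):
    p,d,K,T=ld(n); q=pts(d,K,T,us,vs); Q.append(q[d[vs,us]>0])
q=np.concatenate(Q)
r=q[(q[:,2]>20)&(q[:,2]<400)]
print("y",list(range(-10,170,10)))
for x in range(400,640,10):
    print(x,[int(np.percentile(s[:,2],95)) if len(s:=r[(r[:,0]>=x)&(r[:,0]<x+10)&(r[:,1]>=y)&(r[:,1]<y+10)])>1 else 0 for y in range(-10,170,10)])
E
```

```text
clock: 1.4
tool_pos: [462.5, -322.1, 251.6]
ee_rot: [-2.172, -2.269, 0.0]
contact_force: [0.9, -0.0, 1.3]
opening: 79.9
[ 462.5 -322.1  251.6] [-2.2 -2.3  0. ] [ 0.8  0.3 -0.3  1.7  0.1  1.2  0.4]
y [-10, 0, 10, 20, 30, 40, 50, 60, 70, 80, 90, 100, 110, 120, 130, 140, 150, 160]
400 [0, 0, 0, 0, 0, 0, 0, 0, 0, 0, 0, 0, 0, 0, 0, 0, 0, 0]
410 [0, 0, 0, 0, 0, 0, 0, 0, 0, 0, 0, 0, 0, 0, 0, 0, 0, 0]
420 [0, 0, 0, 0, 0, 0, 0, 0, 0, 0, 0, 0, 0, 0, 0, 0, 0, 0]
430 [0, 0, 0, 0, 0, 0, 0, 0, 0, 0, 0, 0, 0, 0, 0, 0, 0, 0]
440 [0, 0, 0, 0, 0, 0, 0, 0, 0, 0, 0, 0, 0, 0, 0, 0, 0, 0]
450 [0, 0, 0, 0, 0, 0, 0, 0, 0, 58, 0, 0, 0, 0, 0, 0, 0, 0]
460 [0, 0, 0, 0, 0, 0, 0, 0, 63, 67, 66, 67, 0, 0, 0, 0, 0, 0]
470 [0, 0, 0, 0, 0, 0, 0, 0, 66, 68, 68, 67, 67, 66, 64, 0, 0, 0]
480 [0, 0, 0, 0, 0, 0, 0, 64, 67, 68, 94, 108, 73, 68, 66, 65, 0, 0]
490 [0, 0, 0, 0, 97, 0, 0, 64, 67, 98, 123, 124, 119, 68, 68, 67, 0, 0]
500 [98, 100, 100, 100, 100, 0, 0, 67, 67, 117, 125, 125, 119, 68, 67, 0, 0, 0]
510 [118, 120, 120, 102, 102, 0, 21, 67, 68, 73, 119, 124, 73, 67, 65, 0, 0, 0]
520 [121, 123, 123, 106, 110, 105, 0, 0, 67, 0, 69, 68, 68, 67, 0, 0, 0, 0]
530 [129, 126, 126, 108, 113, 110, 0, 0, 0, 0, 69, 68, 68, 67, 0, 0, 0, 0]
540 [132, 129, 129, 112, 115, 111, 0, 0, 0, 0, 0, 0, 67, 0, 0, 0, 0, 0]
550 [135, 130, 130, 121, 118, 117, 0, 0, 0, 0, 0, 0, 0, 0, 0, 0, 0, 0]
560 [138, 138, 116, 117, 120, 121, 118, 0, 0, 0, 0, 0, 0, 0, 0, 0, 0, 0]
570 [141, 140, 137, 136, 121, 125, 120, 0, 0, 0, 0, 0, 0, 0, 0, 0, 0, 0]
580 [144, 145, 141, 140, 123, 127, 125, 0, 0, 0, 0, 0, 0, 0, 0, 0, 0, 0]
590 [147, 146, 144, 144, 124, 130, 128, 0, 0, 0, 0, 0, 0, 0, 0, 0, 0, 0]
600 [147, 146, 146, 146, 141, 132, 134, 0, 0, 0, 0, 0, 0, 0, 0, 0, 0, 0]
610 [135, 134, 146, 142, 133, 135, 135, 133, 0, 0, 0, 0, 0, 0, 0, 0, 0, 0]
620 [133, 131, 133, 133, 133, 136, 140, 135, 0, 0, 0, 0, 0, 0, 0, 0, 0, 0]
630 [134, 135, 136, 155, 153, 140, 142, 139, 0, 0, 0, 0, 0, 0, 0, 0, 0, 0]
```

```bash
python3 -m creep '[0.5,0.4,0,0,0,0,80, 0.5,0.4,0,0,0,0,80, 0.5,0.4,0,0,0,0,80, 0.5,0.4,0,0,0,0,80, 0.5,0.4,0,0,0,0,80, 0.5,0.4,0,0,0,0,80, 0,0,0,0,0,0,80, 0,0,0,0,0,0,80, 0,0,0,0,0,0,80, 0,0,0,0,0,0,80]'
cat > snap.py <<'E'
import sys
from workcell import arm
from h import *
np.set_printoptions(precision=1,suppress=True,linewidth=200)
for n in sys.argv[2:]:
    i=arm.camera_info(n); p,d=arm.camera(n)
    np.savez(f"pics/{n}{sys.argv[1]}.npz",p=p,d=d,K=i["intrinsics"],T=i["T"]); cv2.imwrite(f"pics/{n}{sys.argv[1]}.png",p[:,:,::-1])
o=arm.get_obs(); print(o["clock"],o["tool_pos"],o["ee_rot"],o["contact_force"],o["opening"])
E
python3 snap.py 1 wrist
```

```text
clock: 2.65
tool_pos: [536.7, -263.6, 251.8]
ee_rot: [2.178, 2.264, -0.0]
contact_force: [-0.2, 0.0, -0.4]
opening: 79.7
2.7 [ 536.8 -263.4  251.8] [ 2.2  2.3 -0. ] [0.8 0.3 0.6] 79.89752239493008
```

View pics/wrist1.png

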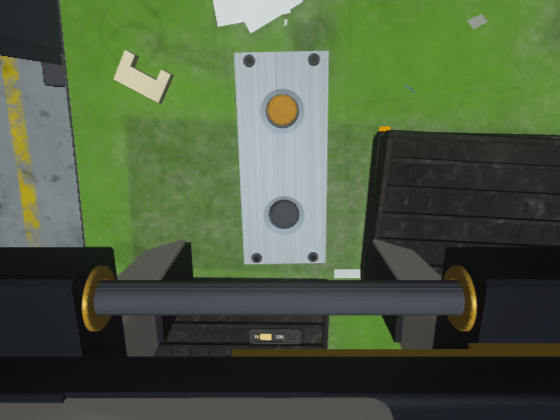

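The wrist view shows the brass dowel at about (282,111) and the steel dowel at (284,214), each in a chamfered bore in the bar. I'll refine both positions from this view.

```bash
python3 - <<'E'
from h import *
np.set_printoptions(precision=1,suppress=True,linewidth=200)
p,d,K,T=ld("wrist1"); hsv=cv2.cvtColor(p,cv2.COLOR_RGB2HSV)
def big(m,box):
    k,l,s,c=cv2.connectedComponentsWithStats(m[box[1]:box[3],box[0]:box[2]]); i=1+np.argmax(s[1:,4]); return c[i]+[box[0],box[1]],s[i]
g=cv2.cvtColor(p,cv2.COLOR_RGB2GRAY)
b,sb=big(cv2.inRange(hsv,(10,90,60),(28,255,255)),(250,80,315,145))
s,ss=big(cv2.inRange(g,0,80),(255,185,315,243))
print("brass",b,sb,"steel",s,ss)
# depth of bar top & dowel faces
us,vs=np.meshgrid(np.arange(245,320),np.arange(140,180)); q=pts(d,K,T,us.ravel(),vs.ravel()); print("bar z",np.median(q[:,2]))
for n,c in(("b",b),("s",s)):
    u,v=np.round(c).astype(int); us,vs=np.meshgrid(np.arange(u-5,u+6),np.arange(v-5,v+6)); q=pts(d,K,T,us.ravel(),vs.ravel()); z=np.median(q[:,2]); print(n,"face z",z,plane(K,T,*c,z),np.median(q,0))
# two-view height: rays wrist + side (brass face)
ps,ds,Ks,Ts=ld("side0")
S0=(304.9,253.8)
print(tri(ray(K,T,*b),ray(Ks,Ts,*S0)))
_,_,Kc,Tc=ld("scene0"); print(tri(ray(K,T,*s),ray(Ks,Ts,311,285)), tri(ray(K,T,*b),ray(Kc,Tc,325.6,191)))
# bar mask
m=cv2.inRange(hsv,(0,0,120),(179,50,255)); m=m.copy(); m[:48]=0;m[268:]=0;m[:,:225]=0;m[:,335:]=0
c=max(cv2.findContours(m,0,2)[0],key=cv2.contourArea); R=cv2.minAreaRect(c); print(R)
q=np.array([plane(K,T,u,v,116) for u,v in c[:,0]]); print(cv2.minAreaRect(q[:,:2].astype(np.float32)))
E
```

```text
brass [281.8 109.5] [ 17  14  31  32 727] steel [283.  213.7] [ 15  15  29  28 377]
bar z 115.2821298446625
b face z 110.87963556666472 [ 536.5 -199.5  110.9] [ 536.6 -199.2  110.9]
s face z 111.0411087455683 [ 541.1 -284.4  111. ] [ 541.  -284.6  111. ]
(array([ 536.8, -199.6,  107.9]), np.float64(0.4111000327337915))
(array([ 542.1, -284.5,  110.8]), np.float64(2.0864354200813935)) (array([ 536.1, -200. ,  112.7]), np.float64(1.3914964262073661))
((282.6299743652344, 157.29783630371094), (212.3871612548828, 94.2702407836914), 89.04515838623047)
((539.0225219726562, -242.62481689453125), (70.59992218017578, 169.95928955078125), 3.4379873275756836)
```

```bash
python3 -m creep '[-0.17,1,0,0,0,0,80, -0.17,1,0,0,0,0,80, -0.17,1,0,0,0,0,80, -0.17,1,0,0,0,0,80, -0.17,1,0,0,0,0,80, -0.17,1,0,0,0,0,80, -0.17,1,0,0,0,0,80, -0.17,1,0,0,0,0,80, 0,1,0,0,0,0,80, 0,1,0,0,0,0,80]'
python3 snap.py 2 wrist
```

```text
clock: 3.95
tool_pos: [502.4, -11.2, 251.9]
ee_rot: [2.176, 2.266, 0.0]
contact_force: [0.5, 0.4, -0.6]
opening: 80.1
4.0 [502.3  -7.2 252.2] [-2.2 -2.3 -0. ] [-0.6  3.8  0.8] 80.1921447752412
```

View pics/wrist2.png

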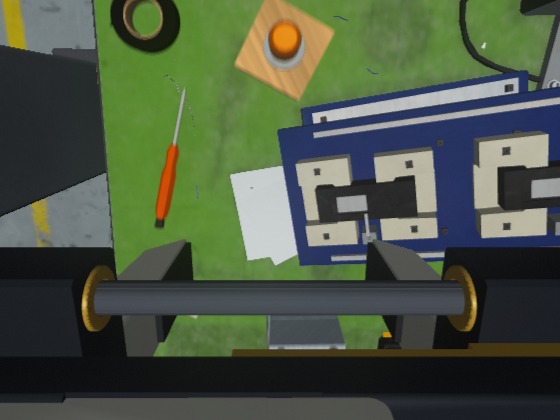

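The wrist view shows the drift's orange top at (285,35) on the wood stand at (285,47), with the blue rack to the right. The arm was still moving, so I'll step on and look again once settled.

```bash
python3 -m creep '[0,0.6,0,0,0,0,60, 0,0.6,0,0,0,0,60, 0,0.6,0,0,0,0,60, 0,0.6,0,0,0,0,60, 0,0,0,0,0,0,60, 0,0,0,0,0,0,60, 0,0,0,0,0,0,60, 0,0,0,0,0,0,60, 0,0,0,0,0,0,60, 0,0,0,0,0,0,60]'
python3 snap.py 3 wrist
python3 - <<'E'
from h import *
np.set_printoptions(precision=1,suppress=True,linewidth=200)
R={}
for n in("wrist2","wrist3"):
    p,d,K,T=ld(n); hsv=cv2.cvtColor(p,cv2.COLOR_RGB2HSV)
    m=cv2.inRange(hsv,(5,200,170),(14,255,255)); m[200:]=0
    k,l,s,c=cv2.connectedComponentsWithStats(m)
    for i in range(1,k):
        if s[i,4]>60:
            v,u=np.where(l==i); q=pts(d,K,T,u,v); print(n,s[i],c[i],np.median(q,0),np.percentile(q[:,2],[2,98]))
            top=q[q[:,2]>np.percentile(q[:,2],98)-3]; print("  top",top.mean(0),(top.min(0)+top.max(0))/2,len(top))
# whole handle by depth in view 3
p,d,K,T=ld("wrist3"); us,vs=np.meshgrid(np.arange(560),np.arange(240)); q=pts(d,K,T,us.ravel(),vs.ravel())
f=lambda lo,hi:q[(q[:,2]>lo)&(q[:,2]<hi)&(abs(q[:,0]-502)<30)&(abs(q[:,1]-99)<30)]
for lo,hi in((60,70),(70,76),(115,130)):
    a=f(lo,hi); print(lo,len(a),a.min(0) if len(a) else 0,a.max(0) if len(a) else 0)
E
```

```text
clock: 5.25
tool_pos: [503.1, 46.9, 251.7]
ee_rot: [2.177, 2.265, 0.0]
contact_force: [-0.1, -0.1, -0.1]
opening: 59.8
5.3 [503.1  46.9 251.8] [2.2 2.3 0. ] [ 0.1  0.3 -0.3] 59.803743530106374
wrist2 [159 145  16  55 391] [166.8 174.3] [381.7 -23.9  13.5] [10.5 15.7]
  top [380.4 -29.2  13.9] [381.2 -22.5  14.6] 283
60 2801 [472.   69.   63.6] [532. 129.  70.]
70 460 [484.1  83.9  70.1] [518.9 118.8  74.2]
115 803 [489.4  89.3 115.2] [513.6 113.6 126.1]
```

View pics/wrist3.png

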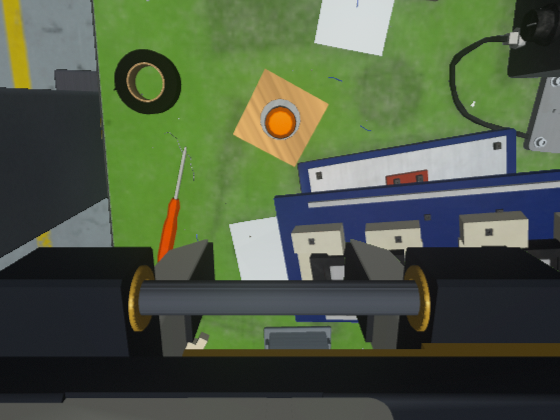

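The handle is an orange disc centred at wrist (280,123), with its collar ring concentric and the stand diamond at (281,118). Depth gives the axis at (501.5, 101.4), the top near z≈125 and the collar near 72–74. I'll move over it and descend.

```bash
python3 - <<'E'
from h import *
p,d,K,T=ld("wrist3"); hsv=cv2.cvtColor(p,cv2.COLOR_RGB2HSV)
m=cv2.inRange(hsv,(3,150,120),(18,255,255)); m[:100]=0;m[150:]=0;m[:,:258]=0;m[:,305:]=0
v,u=np.where(m>0); k=pts(d,K,T,u,v)[:,2]>121; c=(u[k].mean(),v[k].mean()); print(c,plane(K,T,*c,124.5))
for n,q in(("side0",(283.6,164.3)),("scene0",(211.8,233.8))):
    _,_,K2,T2=ld(n); print(n,tri(ray(K,T,*c),ray(K2,T2,*q)))
E
python3 -m creep '[-0.02,0.73,-0.9,0,0,0,60, -0.02,0.73,-0.9,0,0,0,60, -0.02,0.72,-0.9,0,0,0,60, 0,0,-0.8,0,0,0,60, 0,0,-0.8,0,0,0,60, 0,0,-0.8,0,0,0,60, 0,0,-0.8,0,0,0,60, 0,0,0,0,0,0,60, 0,0,0,0,0,0,60, 0,0,0,0,0,0,60]'
python3 snap.py 4 wrist scene
```

```text
(np.float64(279.641541038526), np.float64(122.43048576214406)) [501.50173142 101.77206504 124.5       ]
side0 (array([502.06795834, 101.56394314, 120.97129527]), np.float64(1.0986895830327175))
scene0 (array([501.02325895, 100.67750394, 126.7113572 ]), np.float64(2.6185795225531385))
clock: 6.55
tool_pos: [502.2, 101.7, 105.1]
ee_rot: [2.176, 2.265, 0.002]
contact_force: [-1.0, 0.1, 0.2]
opening: 60.0
6.65 [502.  101.5 104.9] [2.2 2.3 0. ] [ 0.1 -1.  -0.2] 59.633251477258526
```

View pics/wrist4.png

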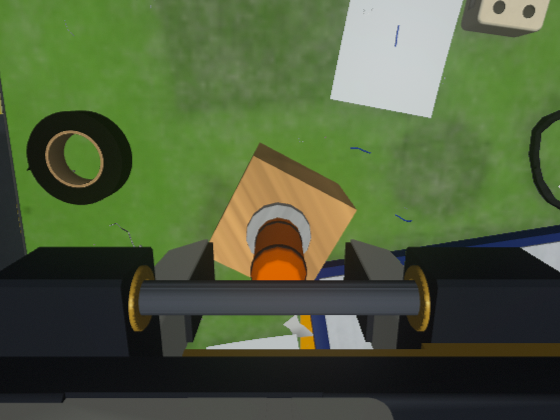

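View pics/scene4.png

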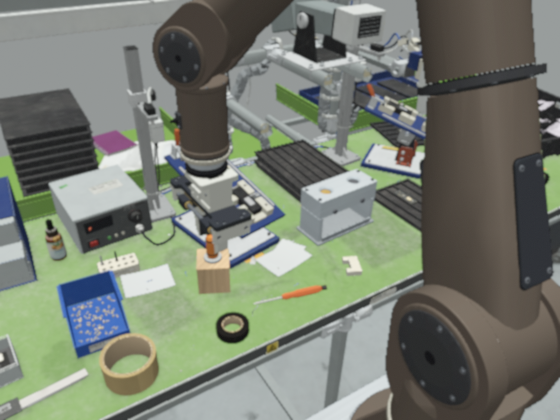

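The handle at wrist (278,265) sits midway between the open fingers. Next I'll descend 20 mm and close.

```bash
python3 -m creep '[0,0,-0.4,0,0,0,60, 0,0,-0.4,0,0,0,60, 0,0,0,0,0,0,60, 0,0,0,0,0,0,15, 0,0,0,0,0,0,15, 0,0,0,0,0,0,15, 0,0,0,0,0,0,15, 0,0,0,0,0,0,15, 0,0,0,0,0,0,15, 0,0,0,0,0,0,15]' 40
```

```text
clock: 7.9
tool_pos: [501.8, 101.5, 84.4]
ee_rot: [2.177, 2.265, 0.001]
contact_force: [0.7, -1.0, 1.3]
opening: 23.0
```

```bash
python3 -m creep '[0,0,0.4,0,0,0,15, 0,0,0.8,0,0,0,15, 0,0,1,0,0,0,15, 0,0,1,0,0,0,15, 0,0,1,0,0,0,15, 0,0,1,0,0,0,15, 0,0,0.8,0,0,0,15, 0,0,0.4,0,0,0,15, 0,0,0,0,0,0,15, 0,0,0,0,0,0,15]'
python3 snap.py 5 scene side
```

```text
clock: 9.15
tool_pos: [501.1, 101.3, 243.5]
ee_rot: [-2.176, -2.265, 0.002]
contact_force: [-0.6, -0.3, -2.3]
opening: 23.1
9.25 [501.1 101.3 243.4] [-2.2 -2.3  0. ] [ 0.1 -1.  -1.7] 23.37627552430214
```

View pics/scene5.png

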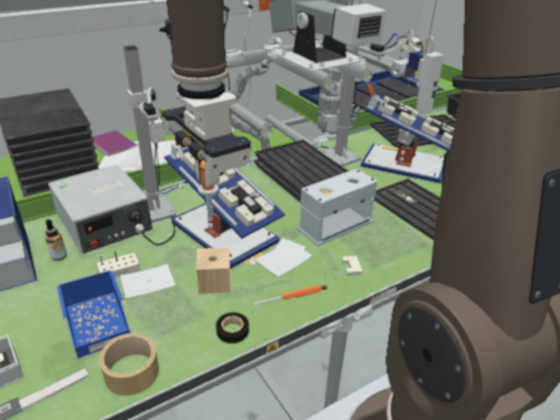

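View pics/side5.png

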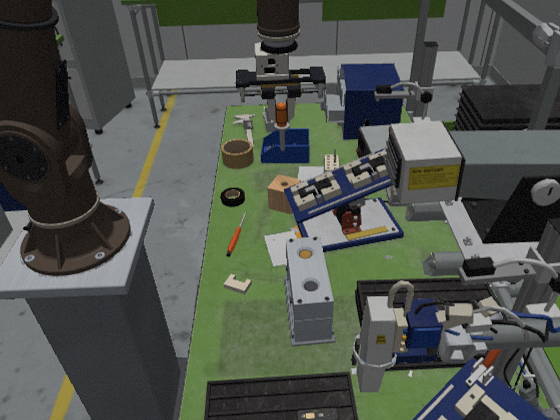

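The drift hangs upright in the fingers, with its stem at side (283,138) and scene (211,205). The stand is empty. I'll carry it along x≈500 to the bore.

```bash
python3 -m creep '[0,-0.5,0,0,0,0,15, 0,-0.9,0,0,0,0,15, 0,-1,0,0,0,0,15, 0,-1,0,0,0,0,15, 0,-1,0,0,0,0,15, 0,-1,0,0,0,0,15, 0,-1,0,0,0,0,15, 0,-1,0,0,0,0,15, 0,-1,0,0,0,0,15, 0,-0.8,0,0,0,0,15]' && python3 -m creep '[0.2,-0.6,0,0,0,0,15, 0.3,-0.6,0,0,0,0,15, 0.3,-0.6,0,0,0,0,15, 0.3,-0.5,0,0,0,0,15, 0.2,-0.3,0,0,0,0,15, 0.1,-0.2,0,0,0,0,15, 0,0,0,0,0,0,15, 0,0,0,0,0,0,15, 0,0,0,0,0,0,15, 0,0,0,0,0,0,15]'
python3 snap.py 6 scene side wrist
```

```text
clock: 10.5
tool_pos: [500.9, -130.7, 243.9]
ee_rot: [-2.178, -2.263, 0.001]
contact_force: [-0.3, 0.8, -0.5]
opening: 22.9
clock: 11.75
tool_pos: [536.5, -198.3, 244.4]
ee_rot: [2.176, 2.266, 0.0]
contact_force: [-0.1, 0.4, -2.0]
opening: 23.0
11.9 [ 536.6 -198.5  244.3] [2.2 2.3 0. ] [ 0.4  0.6 -0.8] 22.997549508764365
```

View pics/side6.png

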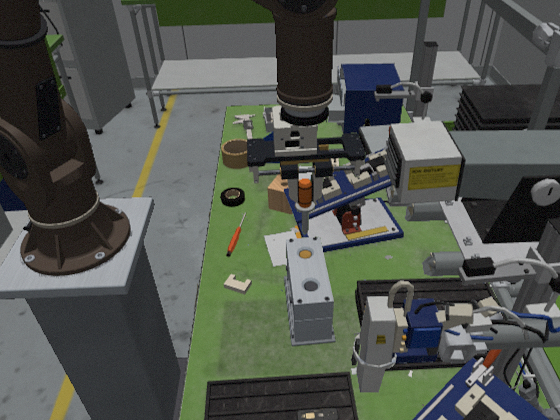

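View pics/scene6.png

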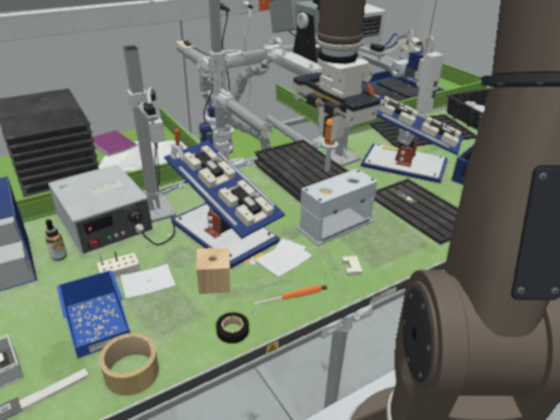

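View pics/wrist6.png

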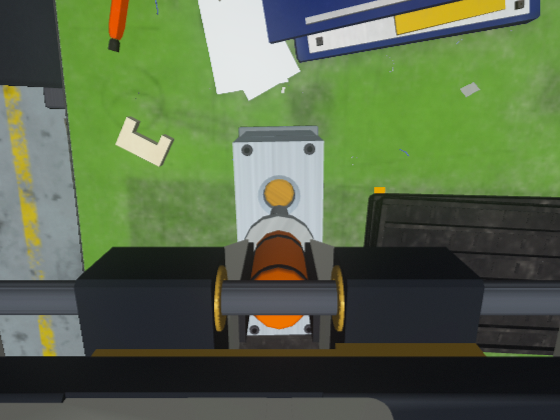

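The drift now hangs just above the brass bore: side stem at (305,220), wrist stem tip near (279,210), brass at (279,193). I'll measure the tip from the views.

```bash
python3 - <<'E'
from h import *
cs=[]
for n,(x0,y0,w,h) in (("side6",(275,165,60,110)),("scene6",(300,110,60,110)),("wrist6",(235,160,90,110))):
    p,*_=ld(n); c=cv2.resize(p[y0:y0+h,x0:x0+w,::-1],None,fx=4.4,fy=4.4,interpolation=cv2.INTER_CUBIC); cs.append(c)
im=np.hstack(cs); im=cv2.resize(im,None,fx=.85,fy=.85) if im.shape[1]>940 else im; print(im.shape); cv2.imwrite("pics/tip6.png",cv2.resize(im,(799,int(im.shape[0]*799/im.shape[1])))); print(799/(210*4.4)*4.4)
E
```

```text
(484, 924, 3)
3.804761904761905
```

View pics/tip6.png

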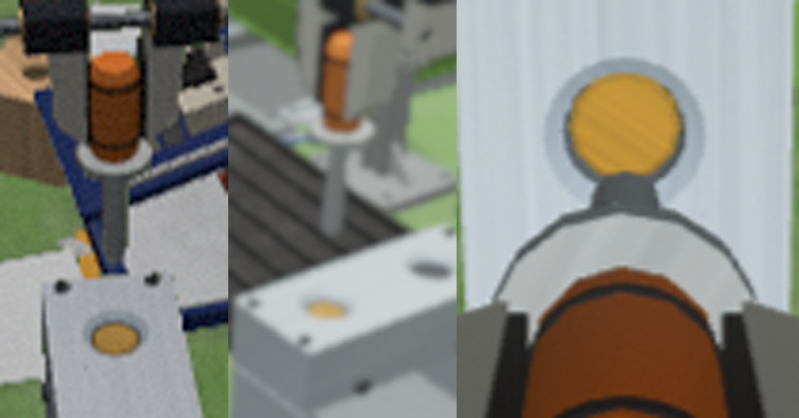

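```bash
python3 - <<'E'
from h import *
np.set_printoptions(precision=1,suppress=True)
s=3.8048; f=lambda x0,y0,x,y:(x0+(x+.5)/s-.5,y0+(y+.5)/s-.5)
r={}
for n,q,b in (("side6",f(275,165,116,263),f(275,165,115,337)),("scene6",f(300,110,102,236),f(300,110,99,310)),("wrist6",f(235,160,167,176),f(235,160,168,125))):
    _,_,K,T=ld(n); r[n]=(ray(K,T,*q),ray(K,T,*b))
for a,b in(("side6","scene6"),("side6","wrist6"),("scene6","wrist6")):
    print(a,b,"tip",tri(r[a][0],r[b][0]),"dowel",tri(r[a][1],r[b][1]))
p,d,K,T=ld("wrist6"); us,vs=np.meshgrid(np.arange(266,292),np.arange(183,203)); hsv=cv2.cvtColor(p,cv2.COLOR_RGB2HSV)
m=cv2.inRange(hsv,(15,90,100),(28,255,255))[183:203,266:292].ravel()>0; q=pts(d,K,T,us.ravel()[m],vs.ravel()[m]); print(q.min(0),q.max(0),np.median(q,0))
E
```

```text
side6 scene6 tip (array([ 537.9, -200.2,  161.3]), np.float64(1.0684565303409208)) dowel (array([ 536.8, -201.6,  111.5]), np.float64(0.023764897685261556))
side6 wrist6 tip (array([ 537. , -196.9,  157.9]), np.float64(1.4108004123732993)) dowel (array([ 536.7, -199.5,  109.5]), np.float64(0.32586643926301845))
scene6 wrist6 tip (array([ 535.6, -196.3,  163.6]), np.float64(2.3483384232010804)) dowel (array([ 536. , -199.7,  112.3]), np.float64(2.077491508072001))
[ 526.1 -209.3   99.6] [ 547.2 -126.7  402.6] [ 536.5 -199.1  110.9]
```

```bash
python3 -m creep '[0,-0.08,-0.4,0,0,0,15, 0,0,-0.5,0,0,0,15, 0,0,-0.5,0,0,0,15, 0,0,-0.4,0,0,0,15, 0,0,0,0,0,0,15, 0,0,-0.2,0,0,0,15, 0,0,-0.2,0,0,0,15, 0,0,-0.2,0,0,0,15, 0,0,0,0,0,0,15, 0,0,0,0,0,0,15]' 55
python3 snap.py 7 side scene
```

```text
clock: 13.15
tool_pos: [536.4, -200.5, 184.1]
ee_rot: [-2.176, -2.265, 0.0]
contact_force: [0.4, -0.2, -1.8]
opening: 23.1
13.25 [ 536.5 -200.5  184.2] [-2.2 -2.3  0. ] [ 0.2  0.6 -2.1] 23.325600824601402
```

View pics/side7.png

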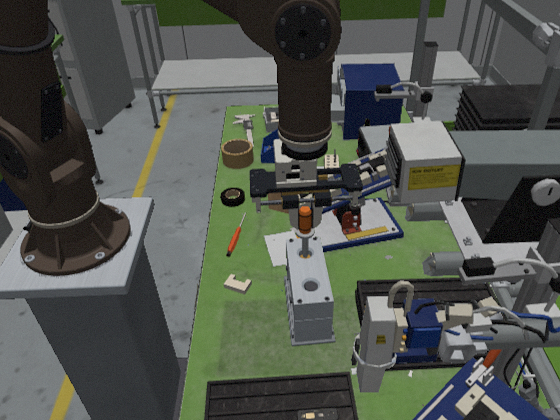

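The stem enters the brass bore at side (306,252), with the tip at about z=104 and no residual force. I'll continue slowly.

```bash
python3 -m creep '[0,0,-0.2,0,0,0,15, 0,0,-0.2,0,0,0,15, 0,0,-0.2,0,0,0,15, 0,0,-0.2,0,0,0,15, 0,0,-0.2,0,0,0,15, 0,0,-0.2,0,0,0,15, 0,0,-0.2,0,0,0,15, 0,0,-0.2,0,0,0,15, 0,0,-0.2,0,0,0,15, 0,0,0,0,0,0,15]'
python3 snap.py 8 side scene
```

```text
clock: 14.5
tool_pos: [536.3, -200.4, 138.7]
ee_rot: [-2.176, -2.265, 0.001]
contact_force: [-0.2, 1.0, -1.2]
opening: 22.8
14.6 [ 536.6 -200.5  139.3] [2.2 2.3 0. ] [-0.6  0.6 -1.2] 22.841659384263945
```

View pics/side8.png

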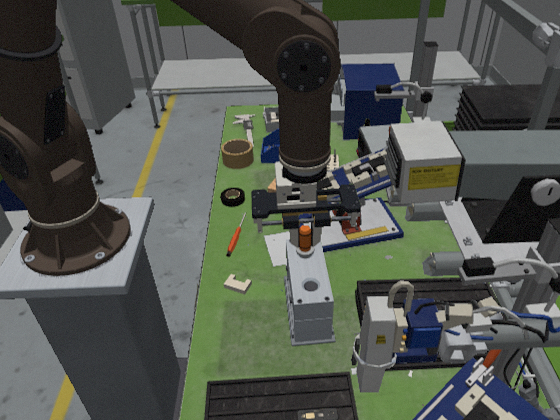

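View pics/scene8.png

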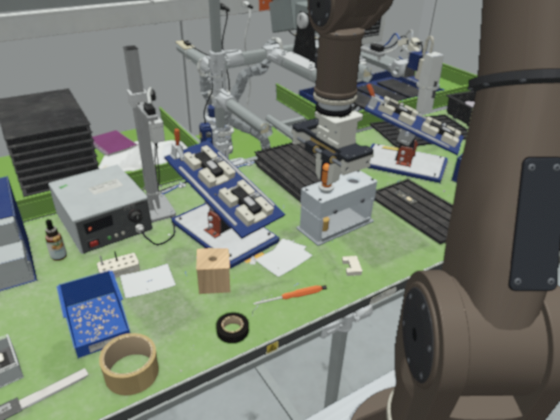

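```bash
python3 -m creep '[0,0,-0.1,0,0,0,15, 0,0,-0.1,0,0,0,15, 0,0,0,0,0,0,15, 0,0,0,0,0,0,15, 0,0,0,0,0,0,15, 0,0,0,0,0,0,15, 0,0,0,0,0,0,15, 0,0,0,0,0,0,15, 0,0,0,0,0,0,15, 0,0,0,0,0,0,15]'
python3 snap.py 9 side scene; python3 - <<'E'
from h import *
a=ld("scene9")[0][150:250,280:390,::-1]; b=ld("side9")[0][215:315,265:355,::-1]
im=np.hstack([cv2.resize(x,None,fx=4,fy=4,interpolation=cv2.INTER_CUBIC) for x in(a,b)]); cv2.imwrite("pics/c9.png",im)
E
```

```text
clock: 15.85
tool_pos: [536.6, -200.5, 134.2]
ee_rot: [2.177, 2.265, 0.0]
contact_force: [0.9, 0.2, -2.1]
opening: 22.9
15.95 [ 536.6 -200.5  134.2] [2.2 2.3 0. ] [-0.1 -0.3 -1.2] 23.224153881305224
```

View pics/c9.png

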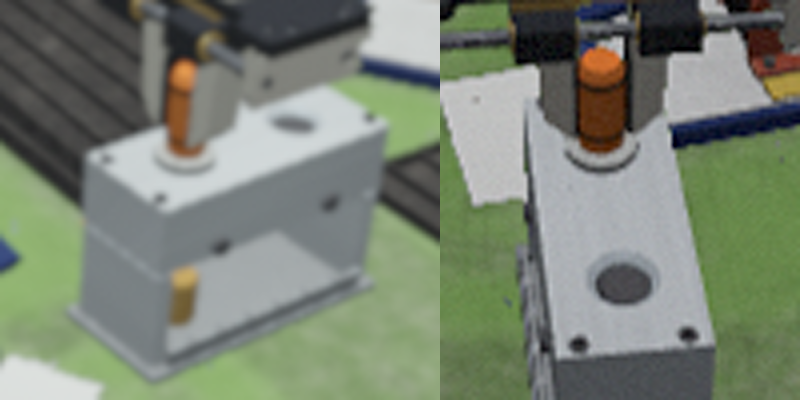

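The brass dowel now stands in the tray at scene crop (183,297). The collar is all but on the bar, and the steel dowel is still in its bore at crop (623,283). I'll lower the last bit, release, then rise.

```bash
python3 -m creep '[0,0,-0.05,0,0,0,15, 0,0,-0.02,0,0,0,15, 0,0,0,0,0,0,15, 0,0,0,0,0,0,15, 0,0,0,0,0,0,50, 0,0,0,0,0,0,50, 0,0,0,0,0,0,60, 0,0,0,0,0,0,60, 0,0,0,0,0,0,60, 0,0,0,0,0,0,60]' 20 && python3 -m creep '[0,0,0.2,0,0,0,60, 0,0,0.4,0,0,0,60, 0,0,0.6,0,0,0,60, 0,0,0.8,0,0,0,60, 0,0,0.8,0,0,0,60, 0,0,0.8,0,0,0,60, 0,0,0.8,0,0,0,60, 0,0,0.4,0,0,0,60, 0,0,0,0,0,0,60, 0,0,0,0,0,0,60]'
python3 snap.py 10 side scene wrist; python3 - <<'E'
from h import *
a=ld("scene10")[0][150:250,280:390,::-1]; b=ld("side10")[0][215:315,265:355,::-1]
im=np.hstack([cv2.resize(x,None,fx=4,fy=4,interpolation=cv2.INTER_CUBIC) for x in(a,b)]); cv2.imwrite("pics/c10.png",im)
E
```

```text
clock: 17.2
tool_pos: [536.5, -200.5, 132.4]
ee_rot: [-2.177, -2.265, 0.0]
contact_force: [-0.0, 0.2, 0.6]
opening: 60.0
clock: 18.45
tool_pos: [536.2, -200.5, 251.9]
ee_rot: [-2.176, -2.265, 0.001]
contact_force: [-0.3, -0.5, -0.2]
opening: 59.9
18.6 [ 536.2 -200.5  251.8] [-2.2 -2.3  0. ] [-0.2 -0.2  0.2] 59.81908531615801
```

View pics/c10.png

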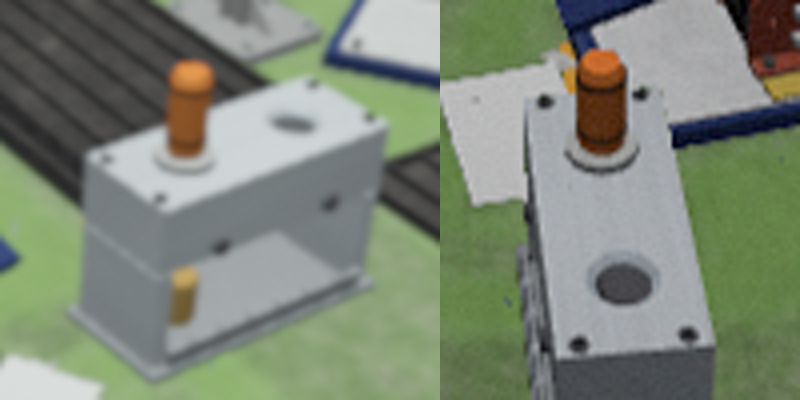

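View pics/wrist10.png

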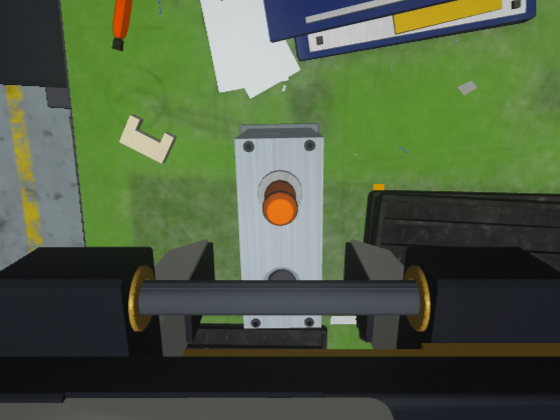

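The drift stands upright with its collar flat on the bar (wrist (280,195)), and the gripper is clear of it. One numeric check before handing in.

```bash
python3 - <<'E'
from h import *
np.set_printoptions(precision=1,suppress=True)
us,vs=np.meshgrid(np.arange(560),np.arange(420)); us=us.ravel();vs=vs.ravel()
for n in("side10","scene10","wrist10"):
    p,d,K,T=ld(n); q=pts(d,K,T,us,vs); q=q[d[vs,us]>0]
    t=q[(abs(q[:,0]-536.5)<14)&(abs(q[:,1]+200.3)<14)&(q[:,2]>150)&(q[:,2]<180)]; print(n,"handle top",np.percentile(t[:,2],95),"axis",(t.min(0)+t.max(0))/2)
p,d,K,T=ld("side10"); u,v=np.meshgrid(np.arange(308,314),np.arange(284,288)); print("steel face",np.median(pts(d,K,T,u.ravel(),v.ravel()),0))
p,d,K,T=ld("scene10"); u,v=np.meshgrid(np.arange(324,328),np.arange(219,229)); print("brass side",pts(d,K,T,u.ravel(),v.ravel()).min(0),pts(d,K,T,u.ravel(),v.ravel()).max(0))
from workcell import arm
print(arm.close_job())
E
```

```text
side10 handle top 174.2848853443669 axis [ 537.1 -204.7  163.4]
scene10 handle top 173.82626951010675 axis [ 534.3 -198.8  162.4]
wrist10 handle top 174.00306075821638 axis [ 536.5 -199.8  162.5]
steel face [ 542.2 -285.8  111.1]
brass side [ 520.9 -205.6   14. ] [ 530.9 -195.    40.5]
the job is handed in; nothing more can be done
None
```

I took the drift from its stand, pushed the brass dowel out of its bore and left the drift standing there with its collar on the bar. I then let go, rose about 120 mm clear and handed the job in at about 18.6 s. The hand-in reports no verdict.

**Drift:** its handle top measured z ≈ 174 in all three cameras. The expected height is 173 with the collar seated, so its tip is near 53 mm. The pictures show it upright. The wrist camera puts its axis at (536.5, -199.8), within 1 mm of the bore. The side and scene cameras, each seeing one face of the handle, differ from this by up to 5 mm.

**Brass dowel:** it stands upright in the catch tray, with its visible face between z ≈ 14 and 40, under the bore.

**Steel dowel:** its face is at z = 111.1, compared with 111.0 before the push. It is still in its own bore.

**Forces and one gap:** the forces I read between moves never went above about 4 N. I did not see the 8–15 N peak as the catches gave way, because readings came only at the end of a call.

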